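# Draw the out-of-reach hood bolt of a filament dry box with a hook rod

## Task

The hood of the filament dry box is pinned by the slide bolt deep inside its low hatchway, too far in for a hand. Take the hook rod (not the straight one) from the mat, catch the bolt's upright stem with the hook and draw the bolt back until it is right up against its stop, pulling gently by feel: the plate is only screwed into plastic and anything over about 15 N (1.5 kg), on the bolt or on the box, damages it. Then unhook without pushing the bolt back, lay the hook rod down on the mat again, let go, and leave everything else as it is.

Things in the scene. Friction and masses are not known exactly. Their poses are not given: they have to be found in the camera images.
- drybox: fixed low filament dry box: black base, aluminium posts, clear roof and walls, 245 mm deep, 245 high. Origin: on the bench in the plane of its front, in line with the bolt. x points into the box, y left as one looks in, z up. Side walls at y = -100 and +140 mm. A spool fills y = 65 to 128; y = -85 to 60 is empty but for the bolt along x at y = 0. Its front faces roughly the robot's right (-y)
- hatch (a point): middle of the free part of the dry box's front hatchway, 80 mm above the bench, at y = -12 mm in the dry box's frame, same axes. The hatchway is open from 20 to 140 mm above the bench; above it the front is closed. Inside, the bolt's two fixed staples rise to 49 mm, the rear rail (front face at x = 222 mm) to 56 mm above the bench
- bolt: steel slide bolt on the dry box's floor. Origin: on the axis of its 12 mm bar, 38 mm above the bench, under its stem; axes as the dry box's. Slides along x only, needs about 6 N to keep sliding, stays where left. The stem starts at x = 125 to 163 mm in the dry box's frame; its hard stop, the plate's front staple, comes 18 to 40 mm nearer the front: just where differs from box to box and must be felt
- bolt_knob (a point): the middle of the bolt's upright round stem, 68 mm above the bench, the height at which a hook takes it. The stem is 10 mm across and rises from the bar (top at 44 mm) to a ball 18 mm across, centred 91 mm above the bench
- hook_rod_grip (a point): centre of the hook rod's wooden handle, 110 mm long, 22 wide, 34 high, lying flat, this point 17 mm above the mat. x along the rod to the hook, y left, z up. A straight 8 mm steel shaft runs at this height to x = 260 mm, where it turns left as a flat level J: a finger to y = 26 mm, its tip bent back to x = 248, y = 30 (centre lines). About 0.22 kg, balances about 30 mm ahead of this point
- hook_mouth (a point): just inside the hook, at x = 256, y = 11 mm from hook_rod_grip, same axes. The gap between shaft and bent-back tip is about 22 mm wide
- mat: black rubber mat fixed on the bench to the right of the dry box's front, 260 mm (x) by 360 mm (y), 3 mm thick; origin at the centre of its underside. The two rods start on it side by side, about 120 mm apart, in either order, pointing roughly along its y
- push_rod_grip (a point): bystander: the other rod on the mat. The same 110 x 22 x 34 mm wooden handle and steel shaft, but the shaft ends straight, with no hook. Point: centre of its handle, x axis towards its tip. Leave it where it lies
- spray_can: bystander: standing can, 52 mm across, 160 mm high; origin at the centre of its foot
- scraper: bystander: flat bed scraper lying on the bench, about 250 mm long
- screwdriver: bystander: screwdriver lying on the bench, about 200 mm long
- glue_stick: bystander: standing white glue stick, 31 mm across, 95 mm high
- gear: bystander: grey printed gear lying flat, 64 mm across, 22 mm high, on the bench right of the dry box's hatchway, beyond the mat's corner
- spare_spool: bystander: black filament spool lying flat, 200 mm across, 60 mm high
- bracket: bystander: grey printed angle bracket, 60 x 30 x 46 mm

How it is judged:
By the outcome, as a careful person would: the job done as asked, in the order asked, and still so for the second after the job is handed in, with the robot touching nothing.
It also fails if it takes over 51 s, if anything falls off the work surface, if the arm or the gripper's body presses on something with over 40 N, if the wrist force passes 120 N, or if a joint passes its speed limit or range.

## Robot

A 6-joint arm with a two-finger parallel gripper is mounted at the origin on the work surface. World frame = base frame: x ahead of the robot, y to its left, z up, the work surface at z = 0. Lengths are in m, angles in rad, forces in N, time in s.
With the tool pointing down it reaches from about 0.375 to 0.9 m from the base axis. Payload 3.1 kg.
Tool frame: the origin (TCP) lies on the centre line of the jaws, within the pads' length; the fingertips stand manip.finger_overhang ahead of it and the grasp point (between the pads) lies 11 mm behind it (manip.finger_overhang is the distance from the TCP to the fingertips, in m); y points along the fingers, z is the direction in which the jaws open and shut, and the axes are right-handed (so a half turn about y gives the same grasp; the last joint's range is limited). The gripper opens to 85 mm and grips with 20 to 120 N. Pads are 22 mm wide; open, the fingers measure 114 mm over their backs; the gripper's body (76 mm by 85 mm) begins 54 mm behind the grasp point. The pads swing forward as they close: fully open they stand 13 mm farther back than shut.
Start: joints at [-1.288, 0.527, 1.433, -0, 1.181, -0.178], TCP at [0.278, -0.559, 0.239] pointing down, gripper open.
Joint ranges: [-3.08, 3.08], [-0.75, 2.2], [0.22, 2.44], [-1.43, 4.57], [0, 2.65], [-2.85, 2.85]. Speed limits (rad/s): [2.79, 2.79, 3.14, 3.14, 3.14, 3.14].

## Interface

Orientations are given as a unit quaternion [x, y, z, w].
In Python, from station import manip gives the robot as it stands.
- The arm moves only by the tool send_rows, never from a script. Its argument "plan" is a list of rows, each an object with "linear": the shift along the tool's x, y, z in units of 30 mm (1.0 is 30 mm), a list of three; "roll": the turn about the tool's y in units of 6 degrees (1.0 is 6 degrees). In form: [{"linear": [tx, ty, tz], "roll": roll}, ...]. A call has exactly 5 rows; each row shifts and turns the commanded pose from where the row before left it, along the tool's axes as they then stand; what a row does not reach is not made up. A row lasts 1/8 s, in which the tool goes at most 62.5 mm and 10.7 degrees, less where a joint would pass 70% of its speed; a pose out of reach is approached as far as the arm can. A call is refused whole if a number of a shift passes 1 or a number of a turn 1, either way. A call with a gripper value outside its range is refused whole. "claw" is the finger opening in mm, from 0 to 85.4, set as the call begins (left out, the last holds). The fingers move at their own pace and stop on an object; "force" is the grip in N (left out, the last holds). Time passes only in rows, so rows that do not move let the fingers close, or fill a call up. It gives the time, the measured TCP pose, the force and the opening at its end, in the units of the state.
- manip.sense(): the state, without advancing time (a new reading comes with each control period).
- manip.snapshot(name): name is "side" or "top"; returns the picture (420x560x3 uint8, blue, green, red); there is no depth.
- manip.get_calibration(name): a dict with "fovy" (degrees; the focal length in pixels is half the picture's height over the tangent of half this angle, whatever the lens; pixels are square), "cx", "cy" (the principal point, pixels), "k1" (the pictures are not rectified: a ray, as slopes to the right and down, at radius r is drawn at 1 + k1 r^2 times it, then the intrinsics apply), "cam_to_world" (4x4, takes a point from camera to world coordinates). Camera axes: x right, y down, z forward; pixel columns grow to the right and rows downward; lengths in m; the calibration is good to about 2 mm. A picture is of the moment at which its call begins. get_calibration takes no time and is no camera call.
- manip.sign_off(): hands the job in, once; it reports no verdict.
Trained networks look in the newest picture that a camera, given by its name, has taken for a name from the list of things; names that differ only in an ending like _2 or _b are one class to them, and where a whole thing is asked for, a point or a joint stands for the part that bears it (a point fixed in the world has none). Each returns a list of dicts, best first, with "p" (0 to 1); they miss things now and then, are a little off and sometimes report something else, mostly with a low value. They report only what shows in the picture. A call takes as long as a camera call.
- manip.look_for(camera, query): "extent" ([left, top, right, bottom] in pixels, round what is visible of it).
The state is a dict: "t": time; "q": joint angles; "qd": joint speeds; "tau": joint torques, N m; "tcp_pos": TCP position; "tool_rot": TCP orientation; "force": force on the tool from outside, world axes, zero at the start; "ft_torque": the same for the moment, N m; "finger_gap": opening from 0.0 (shut) to 1.0 (fully open).
Only numpy, scipy, OpenCV 4.12 (cv2) and the standard library are available. Lean on these libraries where they do the work, as an engineer would, in place of code of your own. Each camera call takes 0.05 s, during which the arm holds its last target.

## Working session

There is one attempt and no reset: what is moved stays moved. The work goes in short steps, Python scripts to look and compute and a tool call to move; the robot and the scene stay as the last step left them, time stands still between calls to the robot, and variables do not carry over. Pictures are saved under pics/ and viewed, and the job is handed in when it is done.

Besides the shell and the picture viewer there is one more tool, called after "Emit:" as name(argument=value, ...) on one line, values as JSON. send_rows: Moves the arm, as the interface text tells. Its arguments: {"type":"object","properties":{"plan":{"type":"array"},"claw":{"type":"number"},"force":{"type":"number"}},"required":["plan"]}

```bash
ls; mkdir -p pics; python3 - <<'E'
from station import manip
import cv2
s=manip.sense()
for k,v in s.items(): print(k,v)
print(manip.finger_overhang)
for n in("side","top"):
    cv2.imwrite(f"pics/{n}0.png",manip.snapshot(n)); print(manip.get_calibration(n))
for n in("side","top"):
    for q in ["hook_rod_grip","push_rod_grip","hook_mouth","bolt_knob","bolt","hatch","drybox","mat","gear"]:
        print(n,q,[(([round(x) for x in d["extent"]]),round(d["p"],2)) for d in manip.look_for(n,q)][:3])
E
```

```text
pics
t 0.0
q [-1.28747722e+00  5.28466688e-01  1.43393898e+00 -1.35535221e-05
  1.18137864e+00 -1.78523803e-01]
qd [ 5.74657325e-04  4.61124359e-04  6.81136597e-04 -2.14822263e-03
  2.32812445e-03 -2.88976764e-06]
tau [-1.86655205e-03 -4.42355418e+01 -1.78029746e+01 -3.76410862e-04
  8.36359133e-03  8.39767722e-06]
tcp_pos [ 0.27830634 -0.55881977  0.23832161]
tool_rot [-0.16188548  0.68911001 -0.68756287  0.16179547]
force [0.15857648 0.58826129 0.06264594]
ft_torque [ 0.00087915  0.01152707 -0.01410253]
finger_gap 0.999190760637819
0.008
{'fovy': 52.59601382547961, 'cx': 278.4596516156372, 'cy': 203.66866848161575, 'k1': -0.032314999983806374, 'cam_to_world': array([[ 0.86169529,  0.47500287, -0.17847548,  0.71280017],
       [ 0.50735966, -0.81222029,  0.28789647, -0.20484566],
       [-0.00820975, -0.33863029, -0.9408837 ,  1.02031791],
       [ 0.        ,  0.        ,  0.        ,  1.        ]])}
{'fovy': 57.72997756555489, 'cx': 287.1791717000797, 'cy': 206.69364950071082, 'k1': -0.09284868992764059, 'cam_to_world': array([[ 0.0280602 , -0.99776185,  0.0606952 ,  0.48193386],

[... 421 characters left out ...]
, 70, 421, 146], 0.7), ([180, 272, 270, 396], 0.35)]
side hatch [([204, 75, 361, 250], 0.76), ([318, 272, 343, 298], 0.38), ([136, 234, 214, 360], 0.32)]
side drybox [([206, 75, 365, 250], 0.58)]
side mat [([111, 228, 286, 420], 0.93)]
side gear [([316, 274, 342, 299], 0.95), ([202, 75, 365, 252], 0.65)]
top hook_rod_grip [([340, 241, 471, 265], 0.9)]
top push_rod_grip []
top hook_mouth [([339, 237, 474, 266], 0.62)]
top bolt_knob []
top bolt []
top hatch [([167, 144, 318, 288], 0.97), ([342, 241, 472, 265], 0.58)]
top drybox [([168, 142, 321, 289], 0.55)]
top mat [([333, 167, 478, 276], 0.74), ([346, 179, 473, 200], 0.6)]
top gear [([314, 116, 336, 142], 0.96), ([342, 240, 468, 264], 0.54)]
```

```bash
python3 - <<'E'
import cv2
a=cv2.imread("pics/side0.png");cv2.imwrite("pics/side0c.png",cv2.resize(a[60:420,90:450],None,fx=1.66,fy=1.66,interpolation=cv2.INTER_CUBIC))
a=cv2.imread("pics/top0.png");cv2.imwrite("pics/top0c.png",cv2.resize(a[100:300,150:490],None,fx=2.3,fy=2.3,interpolation=cv2.INTER_CUBIC))
E
```

```text
(no output)
```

View pics/side0.png

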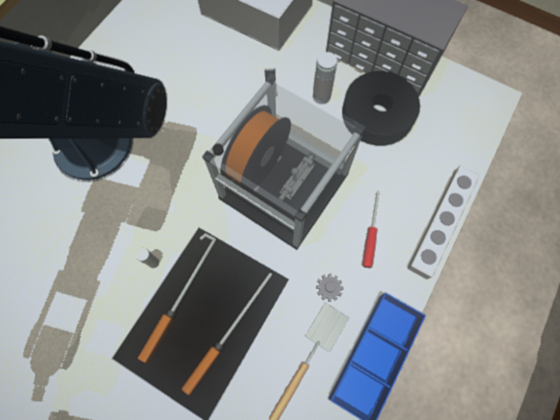

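View pics/top0.png

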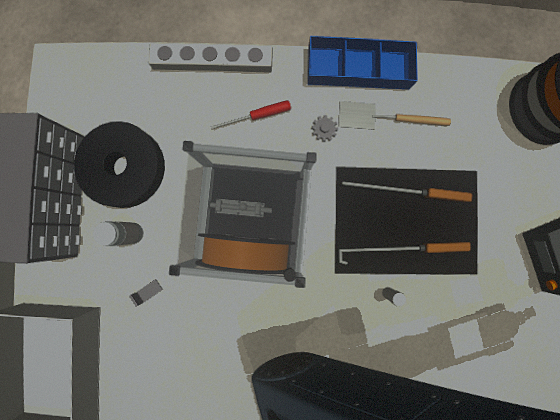

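```bash
sleep 1
```

```text
(no output)
```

View pics/side0c.png

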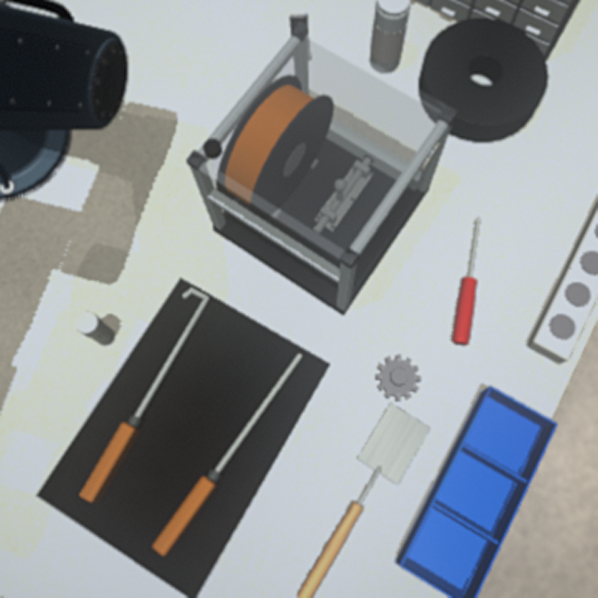

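View pics/top0c.png

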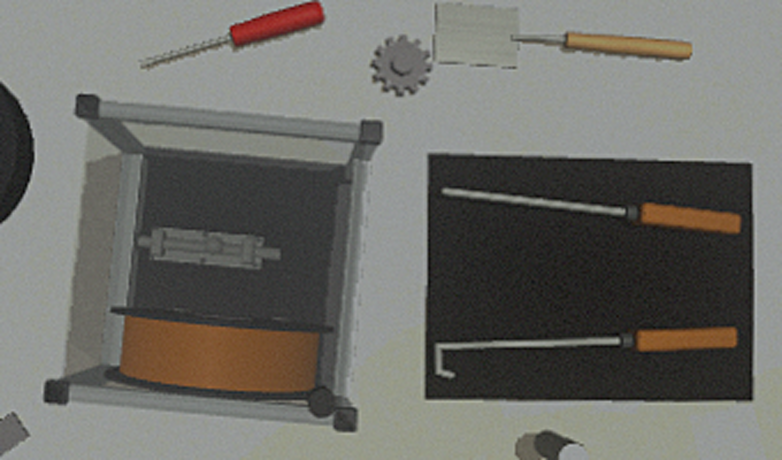

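The hook rod is the one nearer the robot: in the top view its handle is at about (447,247) and its hook at about (342,257). The straight rod's handle is at (449,194). The bolt's ball shows through the roof near (243,206). Next I'll measure these precisely.

```bash
cat > h.py <<'E'
import numpy as np, cv2
from station import manip
def cal(n):
    c=manip.get_calibration(n); f=210/np.tan(np.radians(c["fovy"]/2)); return c,f
def ray(n,u,v):
    c,f=cal(n); d=np.array([(u-c["cx"])/f,(v-c["cy"])/f]); rd=np.hypot(*d); r=rd
    for _ in range(20): r=rd/(1+c["k1"]*r*r)
    d=d*(r/rd if rd>0 else 1); T=c["cam_to_world"]; return T[:3,3],T[:3,:3]@np.array([d[0],d[1],1])
def at(n,u,v,z):
    o,d=ray(n,u,v); return o+d*(z-o[2])/d[2]
def proj(n,p):
    c,f=cal(n);T=c["cam_to_world"];q=T[:3,:3].T@(np.array(p)-T[:3,3]);s=q[:2]/q[2];s=s*(1+c["k1"]*(s@s));return s*f+[c["cx"],c["cy"]]
def tri(a,b):
    (o1,d1),(o2,d2)=ray(*a),ray(*b)
    M=np.stack([d1,-d2],1);t=np.linalg.lstsq(M,o2-o1,rcond=None)[0];p,q=o1+d1*t[0],o2+d2*t[1]
    return (p+q)/2,np.linalg.norm(p-q)
E
python3 - <<'E'
import cv2
def crop(n,x0,y0,x1,y1,k,o,g=1):
    a=cv2.imread(f"pics/{n}0.png")[y0:y1,x0:x1]
    a=cv2.convertScaleAbs(cv2.resize(a,None,fx=k,fy=k,interpolation=cv2.INTER_CUBIC),alpha=g)
    for x in range((x0+9)//10*10,x1,10): cv2.line(a,((x-x0)*k,0),((x-x0)*k,6 if x%50 else 20),(0,255,0),1); 
    for y in range((y0+9)//10*10,y1,10): cv2.line(a,(0,(y-y0)*k),(6 if y%50 else 20,(y-y0)*k),(0,255,0),1)
    cv2.imwrite(f"pics/{o}.png",a)
crop("top",330,160,490,280,5,"t_mat",1.5)
crop("top",165,135,325,295,3+0,"t_box",2)
crop("top",195,180,295,240,8,"t_bolt",2.2)
crop("side",250,130,350,220,6,"s_bolt",1.5)
E
sleep 0
```

```text
(no output)
```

View pics/t_mat.png

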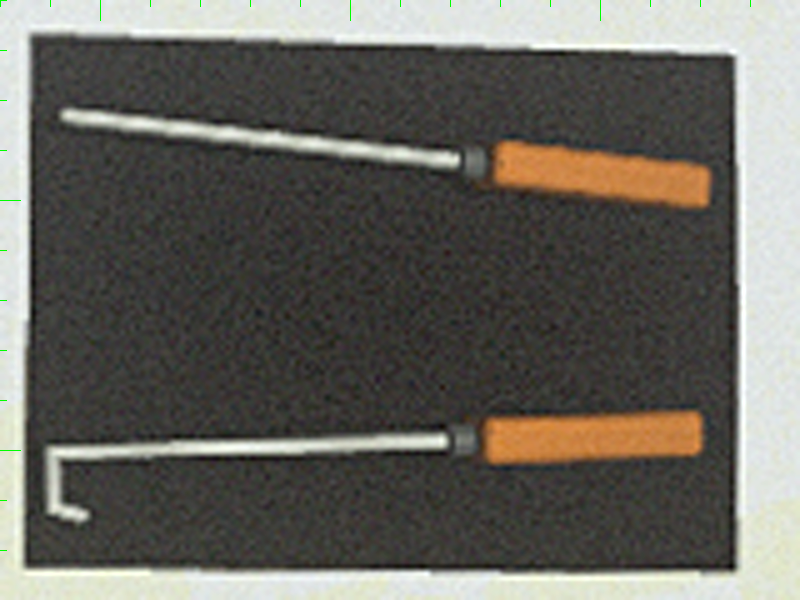

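View pics/t_bolt.png

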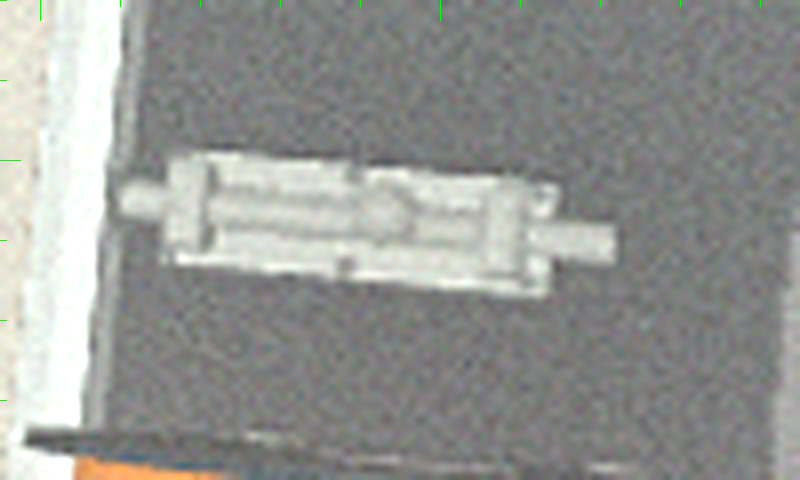

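View pics/s_bolt.png

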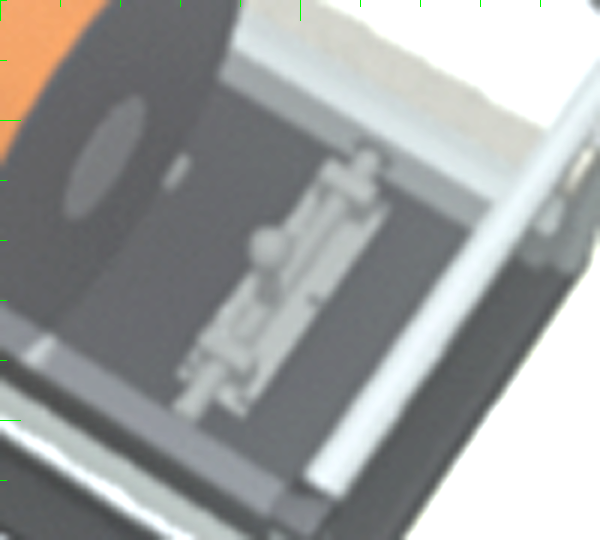

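View pics/t_box.png

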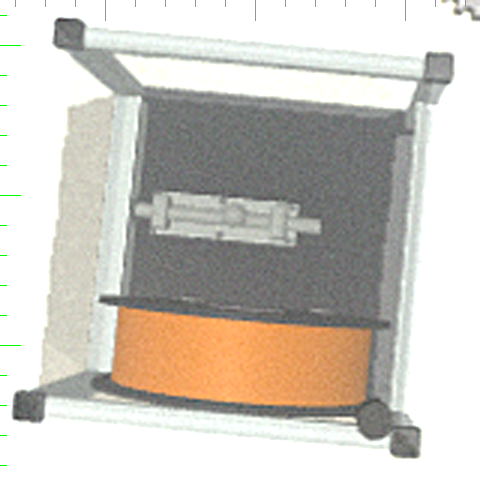

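```bash
python3 - <<'E'
from h import *
np.set_printoptions(precision=4,suppress=True)
print("ball",tri(("top",243.5,206),("side",294.8,171)))
ball=at("top",243.5,206,.091); print("ball@91",ball, at("side",294.8,171,.091))
b1,b2=at("top",212.5,204.6,.044),at("top",268.75,210.25,.044); d=b1-b2; print("bar",b1,b2,np.linalg.norm(d),"yaw",np.degrees(np.arctan2(d[1],d[0])))
# stem base in side: where bar
S=lambda x,y:(250+x/6,130+y/6)
for p in [(190,408),(368,155)]: print("bar side",at("side",*S(*p),.041))
M=lambda x,y:(330+x/5,160+y/5)
hc=at("top",*M(54,453),.020); s0=at("top",*M(445,440),.020); print("hook corner",hc,s0)
for p in [(485,440),(702,433)]: print("handle",at("top",*M(*p),.037))
for p in [(52,513),(85,516)]: print("hook",at("top",*M(*p),.020))
for p in [(32,35),(735,56),(26,568),(736,571)]: print("mat",at("top",*M(*p),.003))
for p in [(62,115),(460,160),(495,162),(710,187)]: print("push",at("top",*M(*p),.020))
B=lambda x,y:(165+x/3,135+y/3)
for p in [(438,68),(405,441),(69,34),(28,406)]: print("roof",at("top",*B(*p),.24))
# side image rods
a=cv2.imread("pics/side0.png")
cv2.imwrite("pics/s_hook.png",cv2.convertScaleAbs(cv2.resize(a[220:370,130:230],None,fx=4,fy=4,interpolation=cv2.INTER_CUBIC),alpha=1.3))
cv2.imwrite("pics/s_box.png",cv2.convertScaleAbs(cv2.resize(a[60:260,195:375],None,fx=3,fy=3,interpolation=cv2.INTER_CUBIC),alpha=1.3))
E
```

```text
ball (array([0.5303, 0.1672, 0.1004]), np.float64(0.000818371945830888))
ball@91 [0.5312 0.1683 0.091 ] [0.5281 0.1707 0.091 ]
bar [0.5351 0.2443 0.044 ] [0.5259 0.1141 0.044 ] 0.13047586022987753 yaw 85.95463973916868
bar side [0.5263 0.1116 0.041 ]
bar side [0.5336 0.249  0.041 ]
hook corner [ 0.4363 -0.0589  0.02  ] [ 0.4466 -0.2491  0.02  ]
handle [ 0.4476 -0.2622  0.037 ]
handle [ 0.4529 -0.3706  0.037 ]
hook [ 0.4079 -0.0586  0.02  ]
hook [ 0.4068 -0.0744  0.02  ]
mat [ 0.6387 -0.0469  0.003 ]
mat [ 0.6419 -0.4064  0.003 ]
mat [ 0.3798 -0.0494  0.003 ]
mat [ 0.3834 -0.4073  0.003 ]
push [ 0.5976 -0.0595  0.02  ]
push [ 0.5823 -0.2553  0.02  ]
push [ 0.5819 -0.273   0.02  ]
push [ 0.5732 -0.3834  0.02  ]
roof [0.6138 0.0358 0.24  ]
roof [0.3898 0.05   0.24  ]
roof [0.6278 0.2597 0.24  ]
roof [0.4039 0.2745 0.24  ]
```

View pics/s_hook.png

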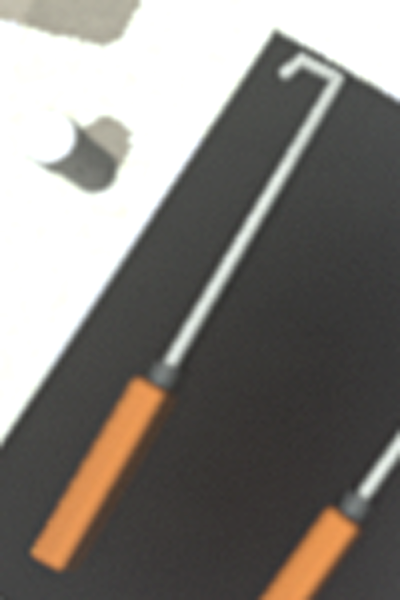

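View pics/s_box.png

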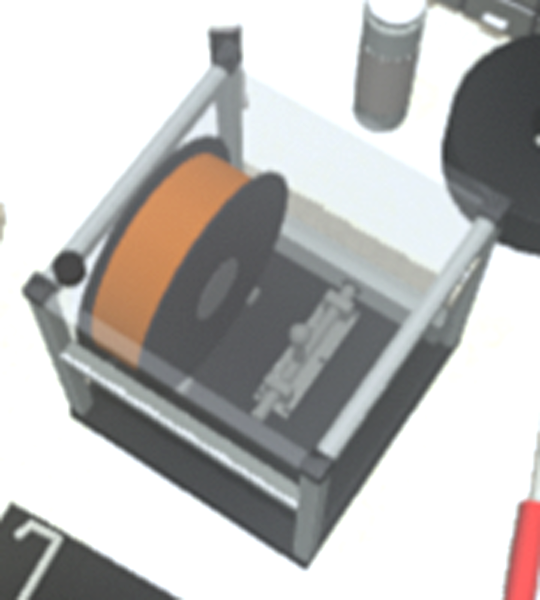

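```bash
cat >> h.py <<'E'
from scipy.spatial.transform import Rotation as R
np.set_printoptions(precision=4,suppress=True)
def todo(p,yaw=None,flip=0):
    """units to reach tcp p with tool x heading yaw(deg)"""
    s=manip.sense();r=R.from_quat(s["tool_rot"]).as_matrix()
    h=np.degrees(np.arctan2(r[1,0],r[0,0]))
    dl=r.T@(np.array(p)-s["tcp_pos"])/.03
    print("t",round(s["t"],2),"tcp",s["tcp_pos"],"xhead",round(h,2),"down",r[:,1],"units",dl,"roll", None if yaw is None else -((yaw-h+180)%360-180)/6,"F",s["force"],"gap",s["finger_gap"])
E
python3 - <<'E'
from h import *
todo([.4493,-.2995,.12],93.1); todo([.4493,-.2995,.12],-86.9)
for p in [(305,567),(73,415)]: print(at("side",195+p[0]/3,60+p[1]/3,0))
print(manip.sense()["q"])
print(at("top",395,296,.0),at("top",398,299,.095))
E
```

```text
t 1.0 tcp [ 0.2785 -0.5595  0.2393] xhead -153.54 down [-0.  0. -1.] units [-8.9584  3.9772 -5.222 ] roll 18.8931227335077 F [0.2168 0.267  0.2468] gap 0.9958522814071987
t 1.0 tcp [ 0.2785 -0.5595  0.2393] xhead -153.54 down [-0.  0. -1.] units [-8.9584  3.9772 -5.222 ] roll -11.1068772664923 F [0.2168 0.267  0.2468] gap 0.9958522814071987
[0.618  0.0279 0.    ]
[0.3808 0.0432 0.    ]
[-1.2875  0.5275  1.4327 -0.      1.1814 -0.1785]
[ 0.3276 -0.1985  0.    ] [ 0.337  -0.1753  0.095 ]
```

Emit:
send_rows(plan=[{"linear": [-0.9,0,-0.52],"roll": 0},{"linear": [-0.9,0,-0.52],"roll": 0},{"linear": [-0.9,0.2,-0.52],"roll": 0},{"linear": [-0.9,0.2,-0.52],"roll": 0},{"linear": [-0.9,0.2,-0.52],"roll": 0}], claw=60, force=80)

```text
t: 1.62
tcp_pos: [0.3651, -0.4288, 0.2213]
tool_rot: [0.162, -0.688, 0.689, -0.162]
force: [-1.2, 0.1, -0.2]
finger_gap: 0.701
```

Emit:
send_rows(plan=[{"linear": [-0.9,0.2,-0.52],"roll": 0},{"linear": [-0.9,0.2,-0.52],"roll": 0},{"linear": [-0.9,0.2,-0.52],"roll": 0},{"linear": [-0.9,0.2,-0.52],"roll": 0},{"linear": [-0.9,0.2,-0.52],"roll": 0}])

```text
t: 2.25
tcp_pos: [0.4513, -0.2988, 0.1913]
tool_rot: [0.162, -0.688, 0.689, -0.162]
force: [-0.4, -0.5, 0.3]
finger_gap: 0.705
```

Emit:
send_rows(plan=[{"linear": [0,0.1,0],"roll": -1},{"linear": [0,0.1,0],"roll": -1},{"linear": [0,0.1,0],"roll": -1},{"linear": [0,0.1,0],"roll": -1},{"linear": [0,0.1,0],"roll": -1}])

```text
t: 2.88
tcp_pos: [0.4508, -0.2996, 0.1763]
tool_rot: [0.336, -0.622, 0.623, -0.336]
force: [-0.9, -0.9, 0.1]
finger_gap: 0.7
```

Emit:
send_rows(plan=[{"linear": [0,0.1,0],"roll": -1},{"linear": [0,0.1,0],"roll": -1},{"linear": [0,0.1,0],"roll": -1},{"linear": [0,0.1,0],"roll": -1},{"linear": [0,0.1,0],"roll": -1}])

```text
t: 3.5
tcp_pos: [0.4509, -0.2997, 0.1613]
tool_rot: [0.485, -0.514, 0.515, -0.485]
force: [-0.7, -0.4, -0.2]
finger_gap: 0.702
```

```bash
python3 - <<'E'
from h import *
todo([.4493,-.2995,.018],-86.9)
E
```

```text
t 3.5 tcp [ 0.4509 -0.2997  0.1613] xhead -93.34 down [ 0.0003 -0.0003 -1.    ] units [-0.0051  4.778  -0.0538] roll -1.0736619729722368 F [-0.6539 -0.4016 -0.2207] gap 0.7021669450378188
```

Emit:
send_rows(plan=[{"linear": [0,1,-0.05],"roll": -1},{"linear": [0,1,0],"roll": -0.07},{"linear": [0,1,0],"roll": 0},{"linear": [0,1,0],"roll": 0},{"linear": [0,0.5,0],"roll": 0}])

```text
t: 4.12
tcp_pos: [0.4489, -0.2991, 0.0249]
tool_rot: [-0.512, 0.488, -0.487, 0.512]
force: [0.3, -0.0, -0.5]
finger_gap: 0.703
```

```bash
python3 - <<'E'
from h import *
todo([.4493,-.2995,.018],-86.9)
for n in("top","side"): cv2.imwrite(f"pics/{n}1.png",cv2.resize(manip.snapshot(n)[150:400,100:500] if n=="side" else manip.snapshot(n)[150:400,150:],None,fx=1.9,fy=1.9))
E
```

```text
t 4.12 tcp [ 0.4489 -0.2991  0.0249] xhead -87.13 down [-0.0012  0.0013 -1.    ] units [0.0135 0.2315 0.0145] roll -0.03762562328040531 F [ 0.2755 -0.0022 -0.4609] gap 0.703233342136583
```

View pics/top1.png

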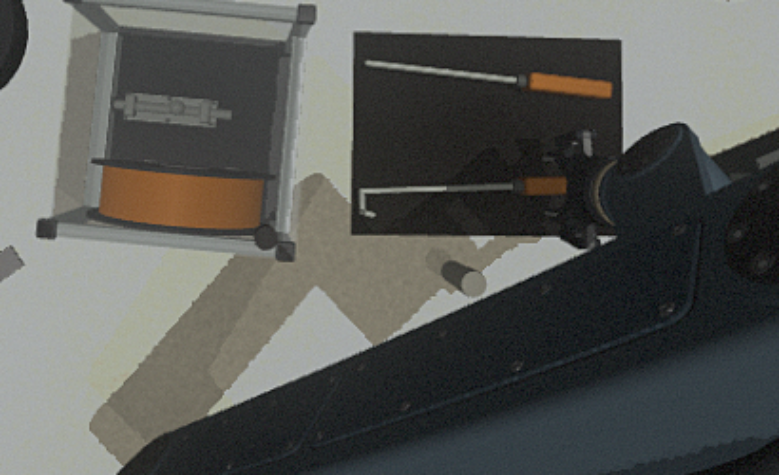

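View pics/side1.png

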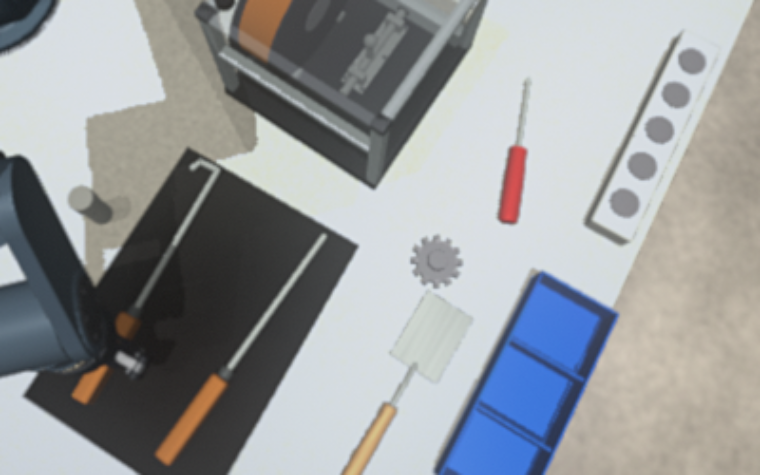

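Both views show the jaws straddling the hook rod's handle, and the other rod is clear. I'll lower slightly and grip.

Emit:
send_rows(plan=[{"linear": [0,0.23,0],"roll": 0},{"linear": [0,0,0],"roll": 0},{"linear": [0,0,0],"roll": 0},{"linear": [0,0,0],"roll": 0},{"linear": [0,0,0],"roll": 0}], claw=12)

```text
t: 4.85
tcp_pos: [0.4495, -0.2998, 0.0202]
tool_rot: [0.512, -0.487, 0.488, -0.512]
force: [-0.5, 0.0, 5.8]
finger_gap: 0.243
```

Emit:
send_rows(plan=[{"linear": [0,0,0],"roll": 0},{"linear": [0,0,0],"roll": 0},{"linear": [0,-0.4,0],"roll": 0},{"linear": [0,-0.6,0],"roll": 0},{"linear": [0,-0.6,0],"roll": 0}])

```text
t: 5.48
tcp_pos: [0.4489, -0.2991, 0.0679]
tool_rot: [-0.512, 0.488, -0.487, 0.512]
force: [-0.6, -0.3, -3.1]
finger_gap: 0.237
```

```bash
python3 - <<'E'
from h import *
todo([.4493,-.2995,.018],-86.9)
for n in("top","side"): 
    a=manip.snapshot(n);cv2.imwrite(f"pics/{n}2r.png",a)
    cv2.imwrite(f"pics/{n}2.png",cv2.resize(a[220:380,120:280] if n=="side" else a[160:280,330:490],None,fx=3.7 if n=="side" else 5,fy=3.7 if n=="side" else 5))
E
```

```text
t 5.47 tcp [ 0.4489 -0.2991  0.0679] xhead -87.12 down [-0.0006  0.0007 -1.    ] units [0.0149 1.6637 0.0125] roll -0.03716289158361027 F [-0.5941 -0.3207 -3.0769] gap 0.23713630412273212
```

View pics/top2.png

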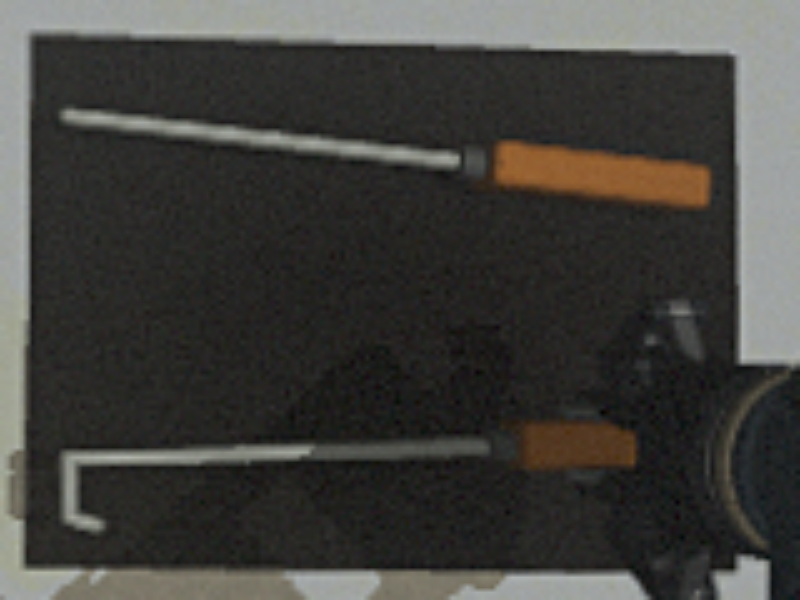

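View pics/side2.png

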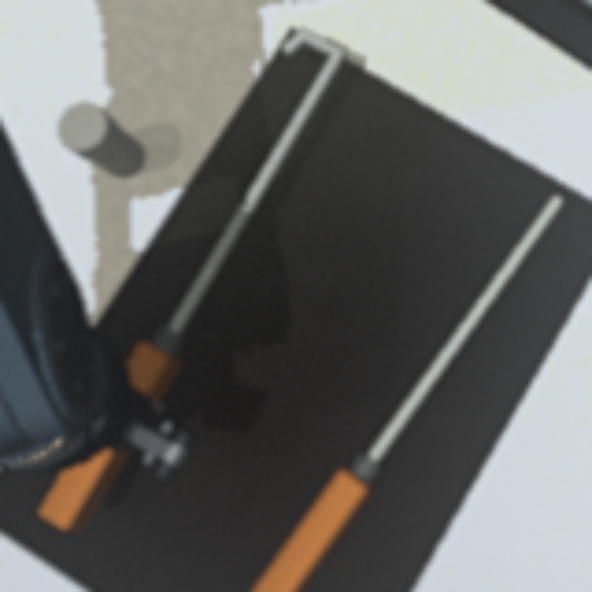

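```bash
python3 - <<'E'
from h import *
T=lambda x,y:("top",330+x/5,160+y/5)
S=lambda x,y:("side",120+x/3.7,220+y/3.7)
print("corner",tri(T(68,457),S(342,56)))
print("finger end",tri(T(68,519),S(302,36)))
print("shaft base",tri(T(490,446),S(172,336)))
# baseline check at start with same features
M=T; S0=lambda x,y:("side",130+x/4,220+y/4)
print("start corner",tri(T(52,453),S0(340,77)),"base",tri(T(445,440),S0(168,366)), "finger",tri(T(52,513),S0(303,58)))
E
```

```text
corner (array([ 0.4373, -0.0576,  0.0635]), np.float64(0.00117612010055358))
finger end (array([ 0.4086, -0.0589,  0.0628]), np.float64(0.0006036155828504682))
shaft base (array([ 0.446 , -0.2534,  0.0651]), np.float64(0.00010108715315787164))
start corner (array([ 0.4369, -0.0569,  0.0237]), np.float64(0.001208134972467158)) base (array([ 0.4458, -0.2499,  0.0192]), np.float64(0.0018319701270820593)) finger (array([ 0.4088, -0.058 ,  0.0188]), np.float64(0.0025276831013791353))
```

```bash
cat >> h.py <<'E'
P=np.array([.530,.1695]); YAW=86.3; ex=np.array([np.cos(np.radians(YAW)),np.sin(np.radians(YAW))]); ey=np.array([-ex[1],ex[0]])
L=.2414
def tgt(a,b,z=.067): return [*(P+(a-L)*ex+b*ey),z]
E
python3 - <<'E'
from h import *
todo(tgt(-.166,-.047),YAW-180)
print(tgt(-.166,-.047),tgt(.03,-.047))
E
```

```text
t 5.58 tcp [ 0.4501 -0.3002  0.0691] xhead -87.12 down [ 0.0026 -0.0025 -1.    ] units [-1.8317  0.0739  3.4479] roll 1.097304917363175 F [-0.6369 -0.5133 -1.8959] gap 0.23897957403321307
[np.float64(0.5506115716765374), np.float64(-0.24008384137197475), 0.067] [np.float64(0.5632599040941172), np.float64(-0.04449238019062767), 0.067]
```

Emit:
send_rows(plan=[{"linear": [-0.4,0,0.6],"roll": 0.3},{"linear": [-0.4,0,0.7],"roll": 0.3},{"linear": [-0.4,0,0.8],"roll": 0.3},{"linear": [-0.4,0,0.7],"roll": 0.2},{"linear": [-0.1,0,0.6],"roll": 0}])

```text
t: 6.2
tcp_pos: [0.5512, -0.2481, 0.0664]
tool_rot: [-0.484, 0.517, -0.515, 0.484]
force: [0.3, 0.3, -2.3]
finger_gap: 0.241
```

```bash
python3 - <<'E'
from h import *
for n in("top","side"): 
    a=manip.snapshot(n);cv2.imwrite(f"pics/{n}3r.png",a)
    cv2.imwrite(f"pics/{n}3.png",cv2.convertScaleAbs(cv2.resize(a[180:340,150:350] if n=="side" else a[140:260,250:410],None,fx=4 if n=="side" else 5,fy=4 if n=="side" else 5,interpolation=cv2.INTER_CUBIC),alpha=1.4))
todo(tgt(-.166,-.047),YAW-180)
E
```

```text
t 6.3 tcp [ 0.5528 -0.2493  0.0668] xhead -93.62 down [ 0.0014 -0.0007 -1.    ] units [-0.301  -0.0063 -0.0918] roll 0.013126266547402565 F [-0.7751 -0.4807 -2.6188] gap 0.24165464535678968
```

View pics/top3.png

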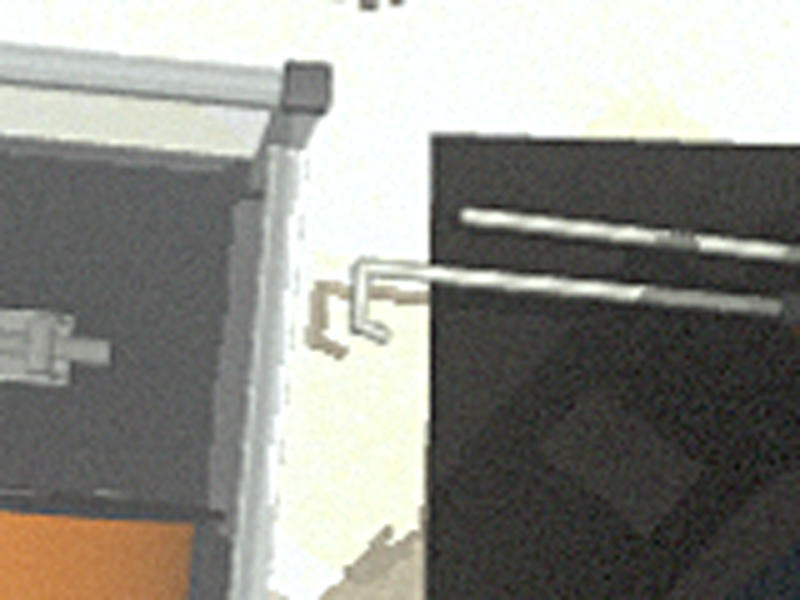

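View pics/side3.png

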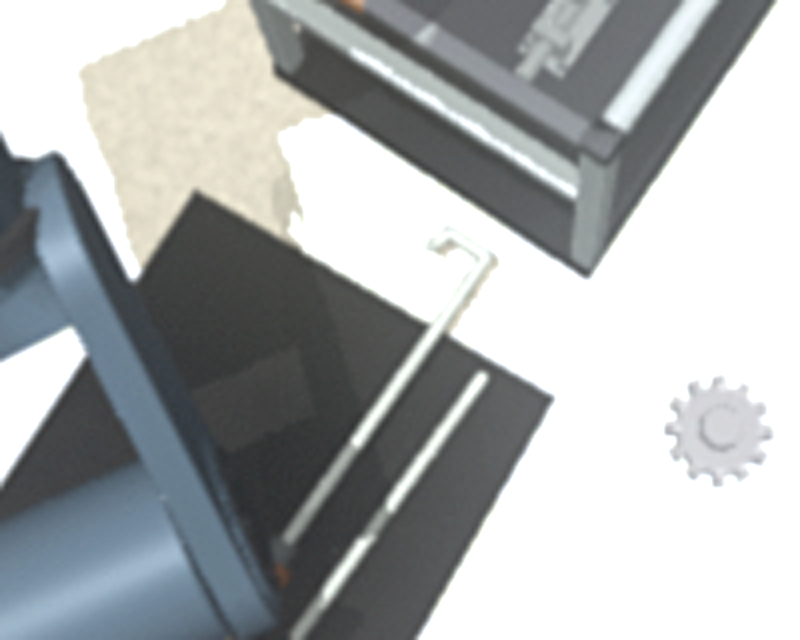

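```bash
python3 - <<'E'
from h import *
c,e=tri(("top",250+362/5,140+268/5),("side",150+488/4,180+260/4)); s=manip.sense()
print(c,e,"pred",np.array(s["tcp_pos"])[:2]+L*ex)
b,e=tri(("top",250+778/5,140+308/5),("side",150+290/4,180+535/4));print(b,e,np.degrees(np.arctan2(*(c-b)[1::-1])))
print("corner rel stem", (c[:2]-P)@ex,(c[:2]-P)@ey)
todo(tgt(.03,-.047),YAW-180)
E
```

```text
[ 0.568  -0.0067  0.0573] 0.0026886657813351847 pred [ 0.5684 -0.0084]
[ 0.555  -0.1967  0.0689] 0.0036512080558100397 86.08176124328712
corner rel stem -0.17340690951107504 -0.049265914271465885
t 6.3 tcp [ 0.5528 -0.2493  0.0668] xhead -93.62 down [ 0.0014 -0.0007 -1.    ] units [-6.8343 -0.0106 -0.0829] roll 0.013126266547402565 F [-0.7751 -0.4807 -2.6188] gap 0.24165464535678968
```

The measured hook corner agrees with the arm's prediction to about 2 mm. Inserting it to the right of the stem.

Emit:
send_rows(plan=[{"linear": [-0.7,-0.1,-0.08],"roll": 0},{"linear": [-0.9,0,0],"roll": 0},{"linear": [-0.9,0,0],"roll": 0},{"linear": [-0.9,0,0],"roll": 0},{"linear": [-0.6,0,0],"roll": 0}])

```text
t: 6.92
tcp_pos: [0.5547, -0.1274, 0.0703]
tool_rot: [-0.484, 0.517, -0.515, 0.483]
force: [-0.4, -0.3, -2.8]
finger_gap: 0.238
```

```bash
python3 - <<'E'
from h import *
for n in("top","side"): 
    a=manip.snapshot(n);cv2.imwrite(f"pics/{n}4r.png",a)
    cv2.imwrite(f"pics/{n}4.png",cv2.convertScaleAbs(cv2.resize(a[120:250,220:350] if n=="side" else a[170:250,200:330],None,fx=4.5 if n=="side" else 6,fy=4.5 if n=="side" else 6,interpolation=cv2.INTER_CUBIC),alpha=1.5))
todo(tgt(.03,-.047),YAW-180)
E
```

```text
t 7.03 tcp [ 0.5551 -0.1272  0.0703] xhead -93.59 down [-0.0024  0.0013 -1.    ] units [-2.768   0.1133  0.0987] roll 0.018075502744845078 F [ 0.2964 -0.436  -3.2085] gap 0.24768493815372133
```

View pics/top4.png

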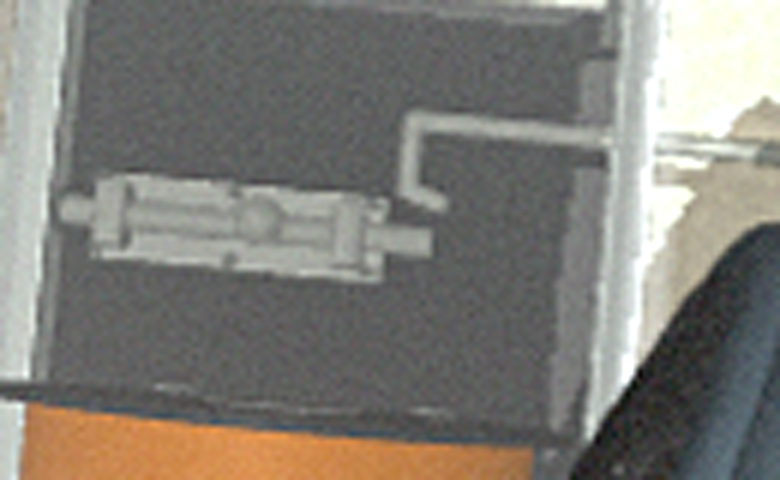

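View pics/side4.png

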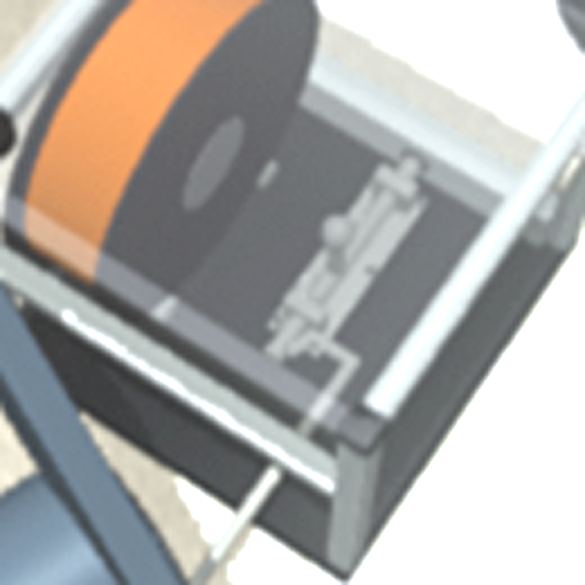

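The hook is inside, with its corner at about (268,190) in the top view, and it has stayed right of the stem line. I'll shift about 5 mm further right before going past the stem.

Emit:
send_rows(plan=[{"linear": [-0.2,0,0.17],"roll": 0},{"linear": [-0.5,0,0],"roll": 0},{"linear": [-0.7,0,0],"roll": 0},{"linear": [-0.8,0,0],"roll": 0},{"linear": [-0.55,0,0],"roll": 0}])

```text
t: 7.65
tcp_pos: [0.5665, -0.0457, 0.0703]
tool_rot: [-0.484, 0.516, -0.515, 0.484]
force: [0.3, 0.9, -3.1]
finger_gap: 0.244
```

```bash
python3 - <<'E'
from h import *
for n in("top","side"): 
    a=manip.snapshot(n);cv2.imwrite(f"pics/{n}5r.png",a)
    cv2.imwrite(f"pics/{n}5.png",cv2.convertScaleAbs(cv2.resize(a[120:220,250:350] if n=="side" else a[170:250,200:330],None,fx=6,fy=6,interpolation=cv2.INTER_CUBIC),alpha=1.5))
todo(tgt(.03,-.014,.07),YAW-180)
E
```

```text
t 7.75 tcp [ 0.5665 -0.0453  0.0703] xhead -93.56 down [-0.0011  0.0006 -1.    ] units [-0.0238  0.0113 -1.2099] roll 0.023436057486075395 F [ 0.6884 -0.5467 -2.5921] gap 0.24494474916655054
```

View pics/top5.png

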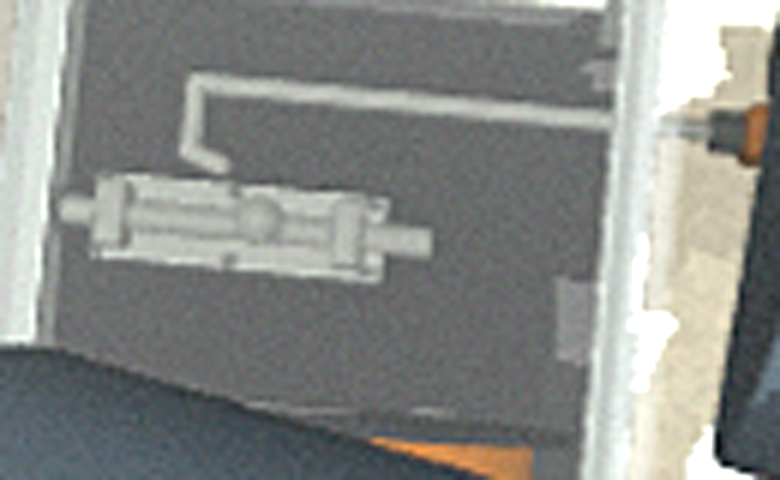

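View pics/side5.png

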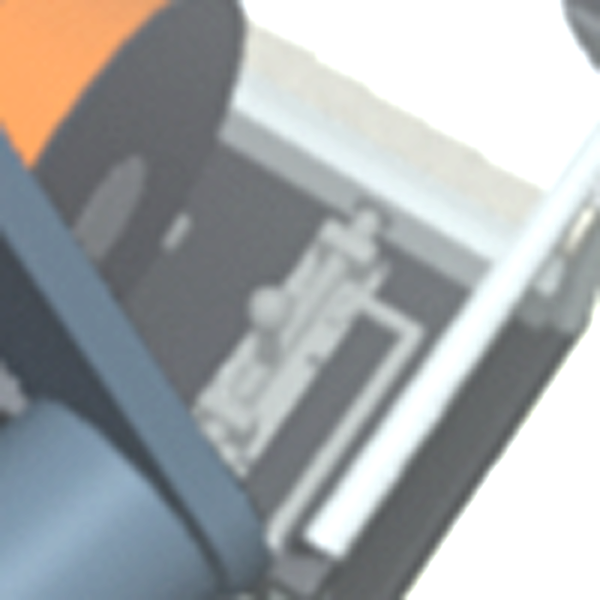

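The hook finger is past the stem. In the top view its tip ends near (238,198) and the ball is at (243,206), leaving about 7 mm along the bolt. Next is a 35 mm slide left so the finger sits behind the stem.

Emit:
send_rows(plan=[{"linear": [0,0,-0.15],"roll": 0},{"linear": [0,0,-0.3],"roll": 0},{"linear": [0,0,-0.3],"roll": 0},{"linear": [0,0,-0.3],"roll": 0},{"linear": [0,0,-0.12],"roll": 0}])

```text
t: 8.38
tcp_pos: [0.5309, -0.0455, 0.0704]
tool_rot: [-0.484, 0.516, -0.516, 0.483]
force: [0.6, -0.5, -2.3]
finger_gap: 0.237
```

```bash
python3 - <<'E'
from h import *
for n in("top","side"): 
    a=manip.snapshot(n);cv2.imwrite(f"pics/{n}6r.png",a)
    cv2.imwrite(f"pics/{n}6.png",cv2.convertScaleAbs(cv2.resize(a[120:220,250:350] if n=="side" else a[170:250,200:330],None,fx=6,fy=6,interpolation=cv2.INTER_CUBIC),alpha=1.5))
todo(tgt(.009,-.014,.07),YAW-180)
E
```

```text
t 8.47 tcp [ 0.5314 -0.0454  0.0705] xhead -93.74 down [-0.0005  0.0001 -1.    ] units [ 0.6009  0.0157 -0.0421] roll -0.006580961670257087 F [ 0.6596  0.2925 -2.4347] gap 0.2412663236700883
```

View pics/top6.png

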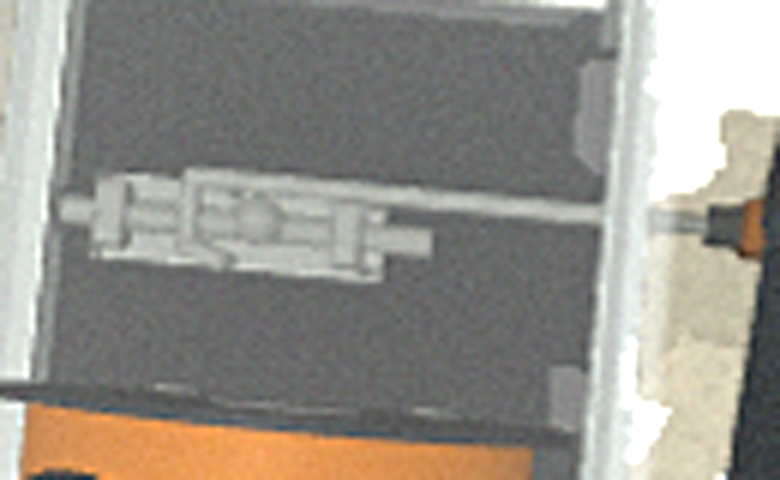

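View pics/side6.png

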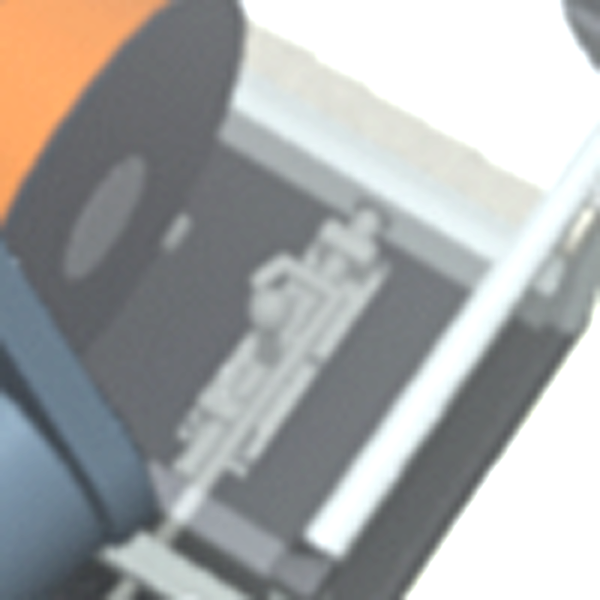

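The stem now sits in the hook's gap, between the shaft and the bent tip in both views. I'll draw back slowly until contact.

Emit:
send_rows(plan=[{"linear": [0.1,0,0],"roll": 0},{"linear": [0.1,0,0],"roll": 0},{"linear": [0.1,0,0],"roll": 0},{"linear": [0.1,0,0],"roll": 0},{"linear": [0.05,0,0],"roll": 0}])

```text
t: 9.1
tcp_pos: [0.5312, -0.0592, 0.0704]
tool_rot: [0.483, -0.516, 0.516, -0.483]
force: [0.7, -0.3, -2.5]
finger_gap: 0.245
```

Emit:
send_rows(plan=[{"linear": [0.02,0,0],"roll": 0},{"linear": [0.02,0,0],"roll": 0},{"linear": [0.02,0,0],"roll": 0},{"linear": [0.02,0,0],"roll": 0},{"linear": [0.02,0,0],"roll": 0}])

```text
t: 9.72
tcp_pos: [0.5309, -0.0619, 0.0704]
tool_rot: [0.483, -0.516, 0.516, -0.484]
force: [-0.4, 0.9, -2.3]
finger_gap: 0.243
```

Emit:
send_rows(plan=[{"linear": [0.02,0,0],"roll": 0},{"linear": [0.02,0,0],"roll": 0},{"linear": [0.02,0,0],"roll": 0},{"linear": [0.02,0,0],"roll": 0},{"linear": [0.02,0,0],"roll": 0}])

```text
t: 10.35
tcp_pos: [0.5307, -0.0648, 0.0704]
tool_rot: [-0.483, 0.516, -0.516, 0.483]
force: [0.6, 1.6, -2.9]
finger_gap: 0.244
```

Emit:
send_rows(plan=[{"linear": [0.02,0,0],"roll": 0},{"linear": [0.02,0,0],"roll": 0},{"linear": [0.02,0,0],"roll": 0},{"linear": [0.02,0,0],"roll": 0},{"linear": [0.02,0,0],"roll": 0}])

```text
t: 10.98
tcp_pos: [0.53, -0.0665, 0.0702]
tool_rot: [-0.483, 0.517, -0.515, 0.483]
force: [0.8, 6.3, -3.4]
finger_gap: 0.24
```

Contact, with about 6 N and 1.5 mm of lag. The arm's stiffness is therefore about 4 N/mm.

Emit:
send_rows(plan=[{"linear": [0.03,0,0],"roll": 0},{"linear": [0.03,0,0],"roll": 0},{"linear": [0.03,0,0],"roll": 0},{"linear": [0.03,0,0],"roll": 0},{"linear": [0.03,0,0],"roll": 0}])

```text
t: 11.6
tcp_pos: [0.5297, -0.071, 0.0702]
tool_rot: [-0.483, 0.517, -0.515, 0.483]
force: [-0.2, 6.1, -3.1]
finger_gap: 0.241
```

Emit:
send_rows(plan=[{"linear": [0.03,0,0],"roll": 0},{"linear": [0.03,0,0],"roll": 0},{"linear": [0.03,0,0],"roll": 0},{"linear": [0.03,0,0],"roll": 0},{"linear": [0.03,0,0],"roll": 0}])

```text
t: 12.22
tcp_pos: [0.5294, -0.0755, 0.0702]
tool_rot: [-0.483, 0.517, -0.515, 0.483]
force: [0.7, 5.2, -3.2]
finger_gap: 0.24
```

Emit:
send_rows(plan=[{"linear": [0.03,0,0],"roll": 0},{"linear": [0.03,0,0],"roll": 0},{"linear": [0.03,0,0],"roll": 0},{"linear": [0.03,0,0],"roll": 0},{"linear": [0.03,0,0],"roll": 0}])

```text
t: 12.85
tcp_pos: [0.5291, -0.08, 0.0702]
tool_rot: [-0.483, 0.517, -0.515, 0.483]
force: [0.5, 5.0, -3.0]
finger_gap: 0.243
```

Emit:
send_rows(plan=[{"linear": [0.01,0,0],"roll": 0},{"linear": [0.01,0,0],"roll": 0},{"linear": [0.01,0,0],"roll": 0},{"linear": [0.01,0,0],"roll": 0},{"linear": [0.01,0,0],"roll": 0}])

```text
t: 13.48
tcp_pos: [0.529, -0.0814, 0.0702]
tool_rot: [-0.483, 0.517, -0.515, 0.483]
force: [1.5, 6.5, -2.7]
finger_gap: 0.243
```

Emit:
send_rows(plan=[{"linear": [0.01,0,0],"roll": 0},{"linear": [0.01,0,0],"roll": 0},{"linear": [0.01,0,0],"roll": 0},{"linear": [0.01,0,0],"roll": 0},{"linear": [0.01,0,0],"roll": 0}])

```text
t: 14.1
tcp_pos: [0.5288, -0.0829, 0.0702]
tool_rot: [-0.483, 0.517, -0.515, 0.483]
force: [0.6, 6.0, -3.8]
finger_gap: 0.245
```

```bash
python3 - <<'E'
from h import *
a=manip.snapshot("top");cv2.imwrite("pics/top7.png",cv2.convertScaleAbs(cv2.resize(a[170:250,200:330],None,fx=6,fy=6,interpolation=cv2.INTER_CUBIC),alpha=1.5))
todo(tgt(.009,-.014,.07),YAW-180)
E
```

```text
t 14.15 tcp [ 0.5289 -0.083   0.0702] xhead -93.79 down [-0.0012  0.0022 -1.    ] units [-0.6543  0.0069 -0.0396] roll -0.015718203179327855 F [ 0.2774  4.7335 -3.1859] gap 0.23993436175494348
```

View pics/top7.png

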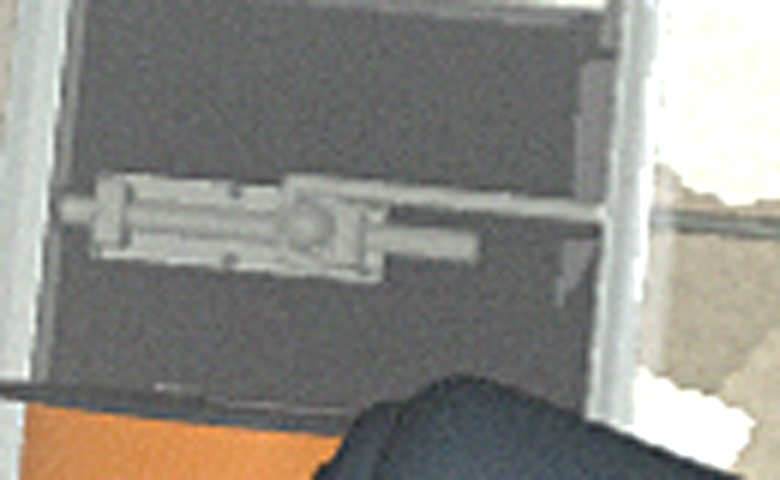

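The bolt has moved about 17 mm (ball from (243,206) to (251,207)). Only a few mm remain before the front staple, so I'll keep to small steps.

Emit:
send_rows(plan=[{"linear": [0.01,0,0],"roll": 0},{"linear": [0.01,0,0],"roll": 0},{"linear": [0.01,0,0],"roll": 0},{"linear": [0.01,0,0],"roll": 0},{"linear": [0,0,0],"roll": 0}])

```text
t: 14.78
tcp_pos: [0.5286, -0.0839, 0.0701]
tool_rot: [-0.483, 0.517, -0.515, 0.483]
force: [1.1, 7.2, -3.1]
finger_gap: 0.241
```

```bash
true
```

Emit:
send_rows(plan=[{"linear": [0.01,0,0],"roll": 0},{"linear": [0.01,0,0],"roll": 0},{"linear": [0.01,0,0],"roll": 0},{"linear": [0,0,0],"roll": 0},{"linear": [0,0,0],"roll": 0}])

```text
t: 15.4
tcp_pos: [0.5283, -0.084, 0.07]
tool_rot: [-0.483, 0.518, -0.515, 0.483]
force: [0.9, 10.1, -2.9]
finger_gap: 0.243
```

The TCP has stalled and the force rose to 10 N, which looks like the stop. One tiny step more to confirm.

Emit:
send_rows(plan=[{"linear": [0.01,0,0],"roll": 0},{"linear": [0,0,0],"roll": 0},{"linear": [0,0,0],"roll": 0},{"linear": [0,0,0],"roll": 0},{"linear": [0,0,0],"roll": 0}])

```text
t: 16.02
tcp_pos: [0.5281, -0.084, 0.0699]
tool_rot: [-0.482, 0.518, -0.515, 0.483]
force: [1.9, 10.3, -3.2]
finger_gap: 0.24
```

```bash
python3 - <<'E'
from h import *
a=manip.snapshot("top");cv2.imwrite("pics/top8.png",cv2.convertScaleAbs(cv2.resize(a[170:250,200:330],None,fx=6,fy=6,interpolation=cv2.INTER_CUBIC),alpha=1.5))
a=manip.snapshot("side");cv2.imwrite("pics/side8.png",cv2.convertScaleAbs(cv2.resize(a[120:220,250:350],None,fx=6,fy=6,interpolation=cv2.INTER_CUBIC),alpha=1.5))
todo(tgt(.009,-.014,.07),YAW-180)
E
```

```text
t 16.12 tcp [ 0.5281 -0.084   0.0699] xhead -93.87 down [-0.0025  0.0045 -1.    ] units [-0.6902  0.0005 -0.0185] roll -0.028171930149018937 F [ 1.4081 10.151  -2.1037] gap 0.24231679634695552
```

View pics/top8.png

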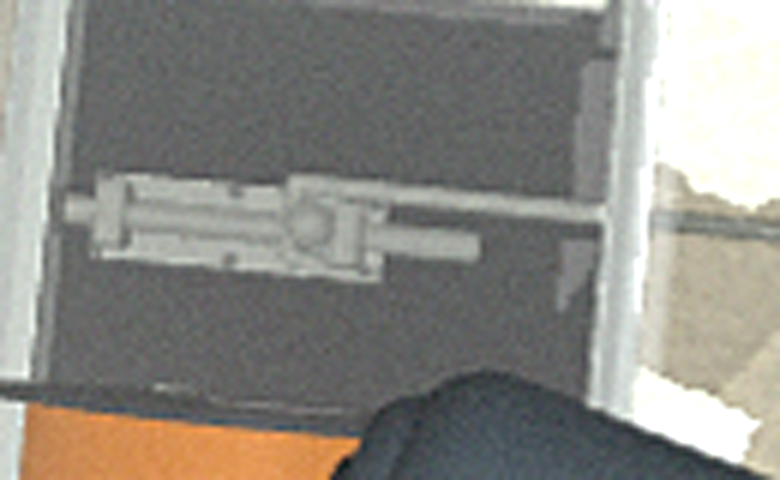

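View pics/side8.png

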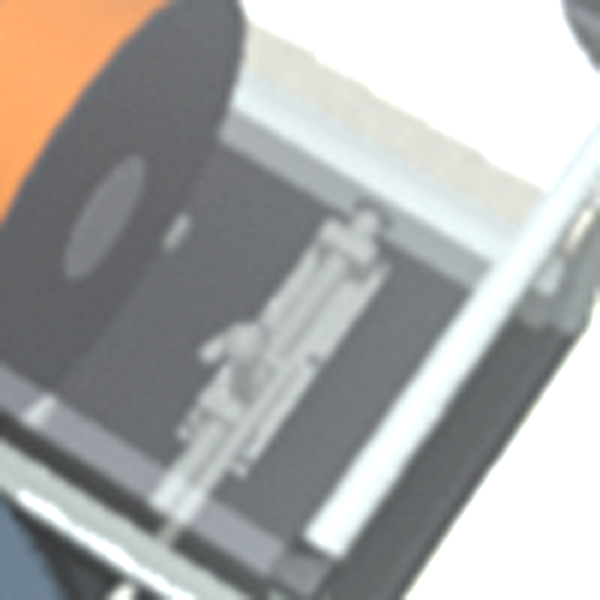

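Emit:
send_rows(plan=[{"linear": [0.007,0,0],"roll": 0},{"linear": [0.007,0,0],"roll": 0},{"linear": [0,0,0],"roll": 0},{"linear": [0,0,0],"roll": 0},{"linear": [0,0,0],"roll": 0}])

```text
t: 16.75
tcp_pos: [0.5279, -0.084, 0.0698]
tool_rot: [-0.482, 0.519, -0.515, 0.483]
force: [2.1, 12.4, -3.0]
finger_gap: 0.239
```

The TCP didn't move and force rose to 12.4 N, as the stiffness predicts, so this is the hard stop. Next I'll ease off and move the hook deeper by about 21 mm past contact, which moves it away from the stem.

Emit:
send_rows(plan=[{"linear": [-0.05,0,0],"roll": 0},{"linear": [-0.1,0,0],"roll": 0},{"linear": [-0.2,0,0],"roll": 0},{"linear": [-0.25,0,0],"roll": 0},{"linear": [-0.22,0,0],"roll": 0}])

```text
t: 17.38
tcp_pos: [0.5309, -0.0622, 0.0705]
tool_rot: [0.484, -0.516, 0.516, -0.484]
force: [-0.0, 0.2, -1.3]
finger_gap: 0.243
```

```bash
python3 - <<'E'
from h import *
a=manip.snapshot("top");cv2.imwrite("pics/top9.png",cv2.convertScaleAbs(cv2.resize(a[170:250,200:330],None,fx=6,fy=6,interpolation=cv2.INTER_CUBIC),alpha=1.5))
a=manip.snapshot("side");cv2.imwrite("pics/side9.png",cv2.convertScaleAbs(cv2.resize(a[120:220,250:350],None,fx=6,fy=6,interpolation=cv2.INTER_CUBIC),alpha=1.5))
todo(tgt(.03-.018,-.05,.07),YAW-180)
E
```

```text
t 17.48 tcp [ 0.5307 -0.0618  0.0704] xhead -93.66 down [-0.0003  0.0001 -1.    ] units [-0.0442  0.014   1.1452] roll 0.007008313457518511 F [-0.4741 -0.2806 -2.6164] gap 0.2422693746186071
```

View pics/top9.png

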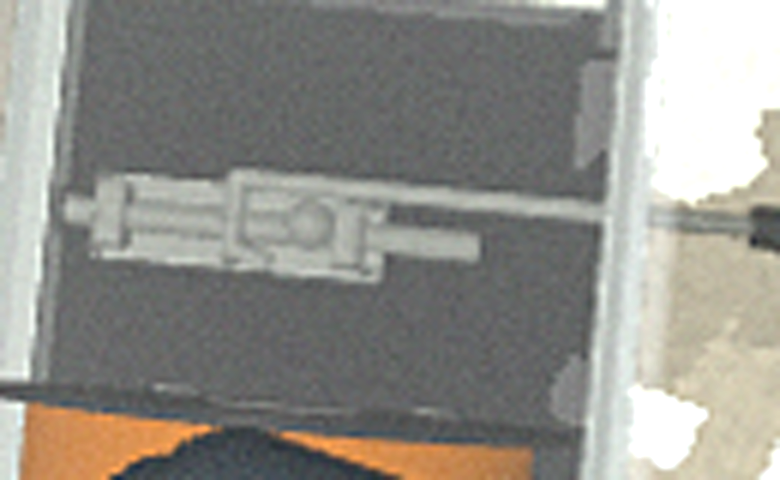

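View pics/side9.png

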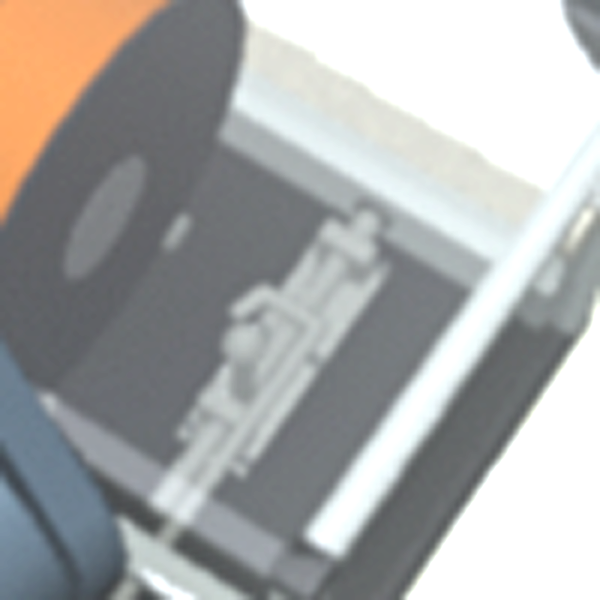

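The bolt stayed put (ball still near (252,207)) and the tip is about 10 mm behind the stem. I'll slide the hook right, clear of it.

Emit:
send_rows(plan=[{"linear": [-0.05,0,0.1],"roll": 0},{"linear": [0,0,0.3],"roll": 0},{"linear": [0,0,0.3],"roll": 0},{"linear": [0,0,0.3],"roll": 0},{"linear": [0,0,0.2],"roll": 0}])

```text
t: 18.1
tcp_pos: [0.5678, -0.0636, 0.0704]
tool_rot: [0.483, -0.516, 0.516, -0.484]
force: [-0.2, 0.7, -2.8]
finger_gap: 0.238
```

```bash
python3 - <<'E'
from h import *
a=manip.snapshot("top");cv2.imwrite("pics/top10.png",cv2.convertScaleAbs(cv2.resize(a[170:250,200:330],None,fx=6,fy=6,interpolation=cv2.INTER_CUBIC),alpha=1.5))
todo(tgt(-.17,-.05,.07),YAW-180)
E
```

```text
t 18.15 tcp [ 0.5687 -0.0638  0.0705] xhead -93.72 down [ 0.0021 -0.0005 -1.    ] units [ 6.0365  0.0184 -0.1199] roll -0.003563470956180481 F [-0.2457 -0.8106 -2.0602] gap 0.24257093819602837
```

View pics/top10.png

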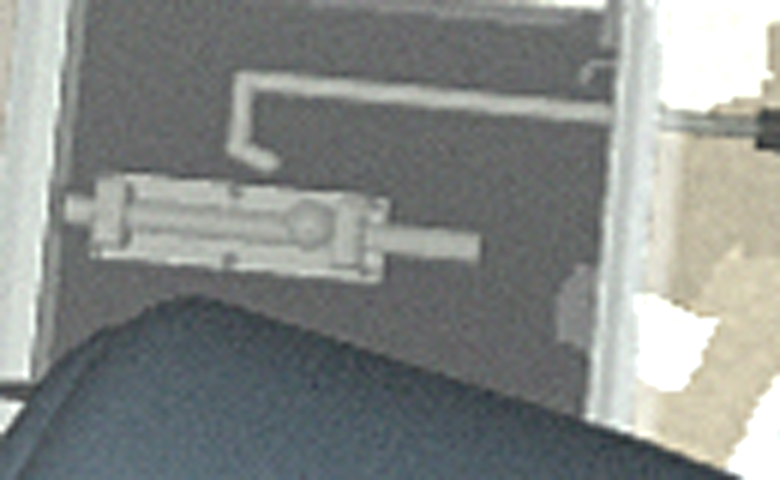

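The hook is free and the bolt hasn't moved. Withdrawing straight out.

Emit:
send_rows(plan=[{"linear": [0.4,0,0],"roll": 0},{"linear": [0.8,0,0],"roll": 0},{"linear": [0.9,0,0],"roll": 0},{"linear": [0.9,0,0],"roll": 0},{"linear": [0.9,0,0],"roll": 0}])

```text
t: 18.77
tcp_pos: [0.5585, -0.1817, 0.0703]
tool_rot: [-0.484, 0.516, -0.516, 0.483]
force: [0.1, 0.2, -2.9]
finger_gap: 0.238
```

Emit:
send_rows(plan=[{"linear": [0.9,0,0],"roll": 0},{"linear": [0.9,0,0],"roll": 0},{"linear": [0.6,0,0],"roll": 0},{"linear": [0.3,0,0],"roll": 0},{"linear": [0,0,0],"roll": 0}])

```text
t: 19.4
tcp_pos: [0.5538, -0.2612, 0.0703]
tool_rot: [-0.483, 0.516, -0.516, 0.483]
force: [-0.4, -0.9, -2.7]
finger_gap: 0.241
```

```bash
python3 - <<'E'
from h import *
todo([.4493,-.303,.07],-87.1)
a=manip.snapshot("top");cv2.imwrite("pics/top11.png",cv2.resize(a[120:300,160:490],None,fx=2.4,fy=2.4,interpolation=cv2.INTER_CUBIC))
E
```

```text
t 19.4 tcp [ 0.5538 -0.2612  0.0703] xhead -93.77 down [-0.0003  0.0004 -1.    ] units [ 1.6183  0.011  -3.3827] roll -1.1113102993192758 F [-0.3828 -0.9416 -2.6937] gap 0.2410239956568351
```

View pics/top11.png

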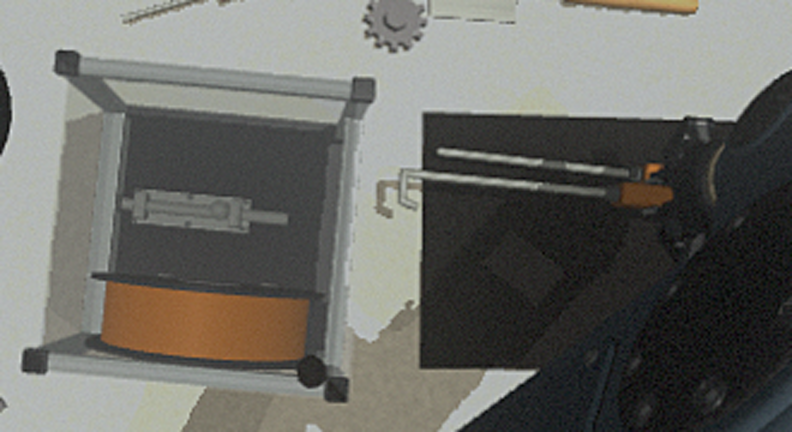

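Emit:
send_rows(plan=[{"linear": [0.5,0,-0.5],"roll": 0},{"linear": [0.5,0,-0.8],"roll": -0.3},{"linear": [0.5,0,-0.8],"roll": -0.3},{"linear": [0.2,0,-0.8],"roll": -0.3},{"linear": [0,0,-0.5],"roll": -0.2}])

```text
t: 20.08
tcp_pos: [0.4478, -0.309, 0.0705]
tool_rot: [0.513, -0.488, 0.487, -0.512]
force: [0.5, -0.2, -2.8]
finger_gap: 0.242
```

```bash
python3 - <<'E'
from h import *
for n in("top","side"): 
    a=manip.snapshot(n)
    cv2.imwrite(f"pics/{n}12.png",cv2.resize(a[220:380,120:280] if n=="side" else a[160:280,330:490],None,fx=3.7 if n=="side" else 5,fy=3.7 if n=="side" else 5))
todo([.4493,-.303,.0205],-87.1)
E
```

```text
t 20.18 tcp [ 0.4472 -0.3082  0.0704] xhead -87.19 down [-0.0024  0.0021 -1.    ] units [-0.1674  1.6626  0.0811] roll -0.014764334430765302 F [ 0.9534 -0.0216 -2.9178] gap 0.24140796678552953
```

View pics/top12.png

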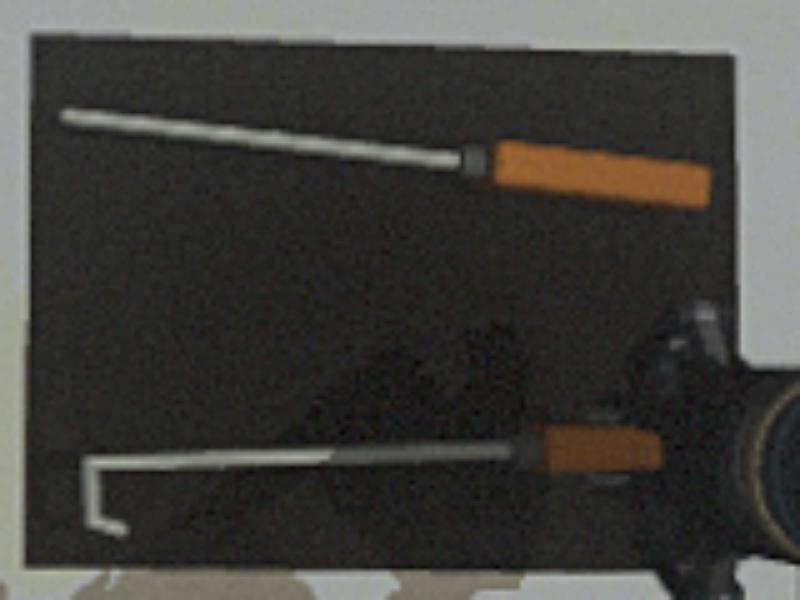

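View pics/side12.png

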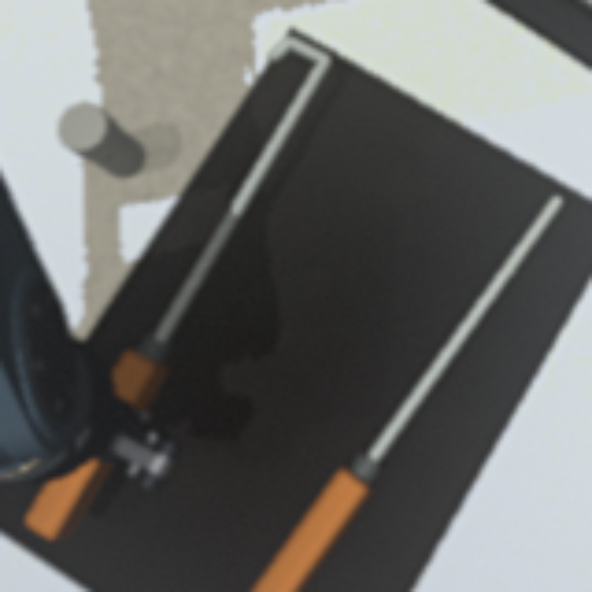

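Emit:
send_rows(plan=[{"linear": [-0.1,0.4,0.08],"roll": 0},{"linear": [0,0.4,0],"roll": 0},{"linear": [0,0.4,0],"roll": 0},{"linear": [0,0.25,0],"roll": 0},{"linear": [0,0.1,0],"roll": 0}])

```text
t: 20.8
tcp_pos: [0.4518, -0.3056, 0.023]
tool_rot: [-0.512, 0.488, -0.487, 0.512]
force: [-0.7, -0.7, -2.5]
finger_gap: 0.24
```

Emit:
send_rows(plan=[{"linear": [0,0.05,0],"roll": 0},{"linear": [0,0.03,0],"roll": 0},{"linear": [0,0.02,0],"roll": 0},{"linear": [0,0,0],"roll": 0},{"linear": [0,0,0],"roll": 0}])

```text
t: 21.42
tcp_pos: [0.452, -0.306, 0.0211]
tool_rot: [0.512, -0.487, 0.487, -0.512]
force: [-0.3, -0.2, -2.1]
finger_gap: 0.24
```

Emit:
send_rows(plan=[{"linear": [0,0.02,0],"roll": 0},{"linear": [0,0.02,0],"roll": 0},{"linear": [0,0.02,0],"roll": 0},{"linear": [0,0,0],"roll": 0},{"linear": [0,0,0],"roll": 0}])

```text
t: 22.05
tcp_pos: [0.452, -0.306, 0.0202]
tool_rot: [0.512, -0.487, 0.487, -0.512]
force: [-0.4, 2.1, 7.2]
finger_gap: 0.243
```

Emit:
send_rows(plan=[{"linear": [0,0,0],"roll": 0},{"linear": [0,0,0],"roll": 0},{"linear": [0,0,0],"roll": 0},{"linear": [0,0,0],"roll": 0},{"linear": [0,0,0],"roll": 0}], claw=60)

```text
t: 22.68
tcp_pos: [0.4519, -0.3058, 0.019]
tool_rot: [-0.512, 0.487, -0.487, 0.512]
force: [-0.0, -0.1, 0.6]
finger_gap: 0.705
```

Emit:
send_rows(plan=[{"linear": [0,-0.3,0],"roll": 0},{"linear": [0,-0.6,0],"roll": 0},{"linear": [0,-0.9,0],"roll": 0},{"linear": [0,-0.9,0],"roll": 0},{"linear": [0,-0.9,0],"roll": 0}])

```text
t: 23.3
tcp_pos: [0.452, -0.3059, 0.1294]
tool_rot: [0.512, -0.487, 0.488, -0.512]
force: [0.8, 0.5, 0.2]
finger_gap: 0.701
```

Emit:
send_rows(plan=[{"linear": [0.3,-0.8,0],"roll": 0},{"linear": [0.6,-0.6,0],"roll": 0},{"linear": [0.8,0,0],"roll": 0},{"linear": [0.6,0,0],"roll": 0},{"linear": [0,0,0],"roll": 0}])

```text
t: 23.92
tcp_pos: [0.4553, -0.3759, 0.1696]
tool_rot: [0.512, -0.487, 0.488, -0.512]
force: [0.2, 0.3, -0.1]
finger_gap: 0.698
```

```bash
python3 - <<'E'
from h import *
for n in("top","side"): 
    a=manip.snapshot(n); cv2.imwrite(f"pics/{n}13.png",cv2.resize(a,None,fx=1.4,fy=1.4,interpolation=cv2.INTER_CUBIC))
    if n=="top": cv2.imwrite("pics/top13b.png",cv2.convertScaleAbs(cv2.resize(a[170:250,200:330],None,fx=6,fy=6,interpolation=cv2.INTER_CUBIC),alpha=1.5))
todo([.4493,-.303,.0205],-87.1)
E
```

```text
t 24.02 tcp [ 0.4549 -0.3739  0.1689] xhead -87.14 down [-0.0009  0.0017 -1.    ] units [-2.3621  4.9495 -0.0637] roll -0.00683765473670898 F [0.5108 0.7228 0.0242] gap 0.7011502121198856
```

View pics/top13.png

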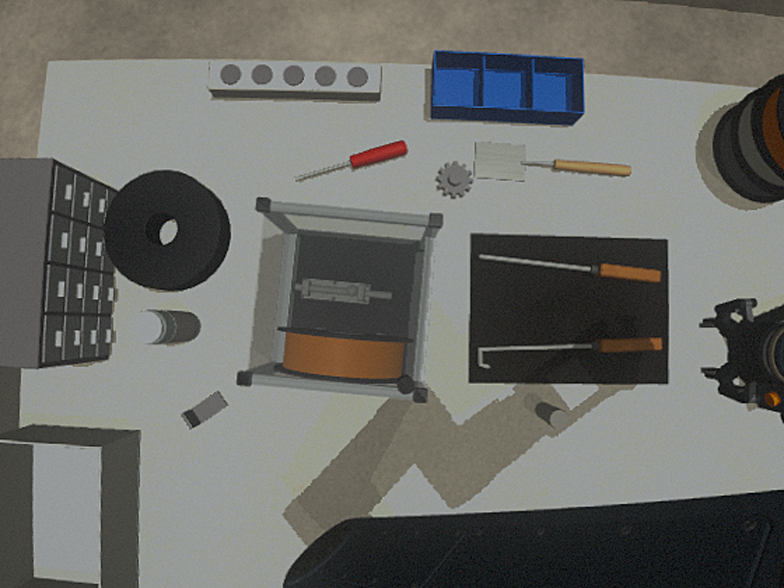

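View pics/side13.png

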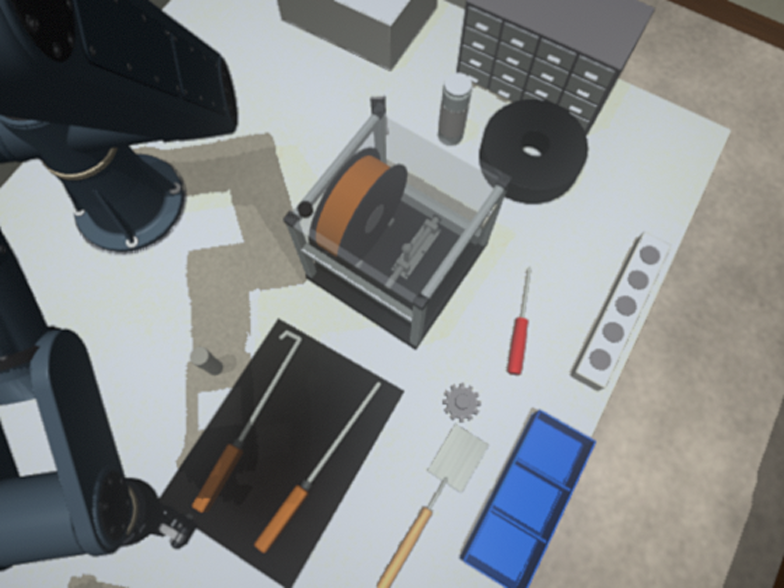

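View pics/top13b.png

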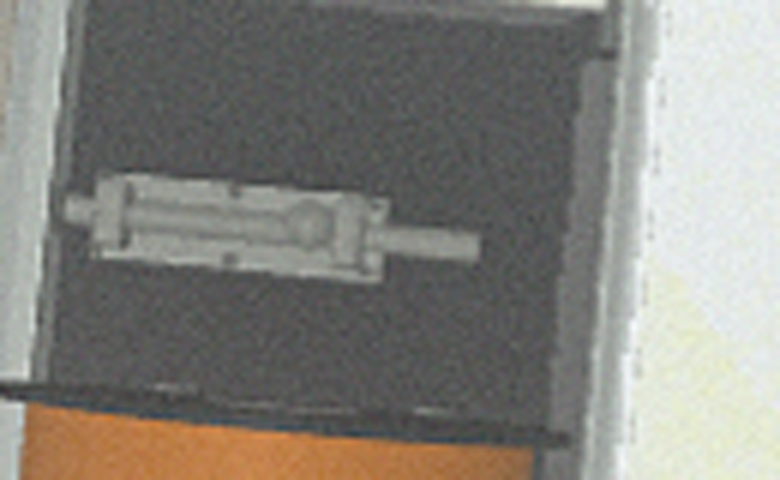

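The hook rod lies flat on the mat and the gripper is clear of everything. The bolt is still at its stop (ball (252,207), bar front end (280,211), same as at the stop), and nothing else has moved.

```bash
python3 -c "
from station import manip
print(manip.sign_off())"
```

```text
the job is handed in; nothing more can be done
None
```

The bolt is drawn back against its stop, and the hook rod is back on the mat with the gripper clear. I handed the job in at about 24 s of the 51 s allowed.

- **Pull:** the bolt slid at about 5–6.5 N for about 18 mm. It then stopped dead: two more small pulls raised the force from about 10 to 12.4 N with no movement. That 12.4 N was the highest reading, but the force is only reported at the end of each call, so a brief peak in between would not show.
- **Unhooking:** I eased off and moved the hook deeper, then sideways past the stem and straight out. The last pictures show the bolt where it was at the stop.
- **Rod and bystanders:** the rod lies flat, wholly on the mat, about 6 mm from where it started. The other rod and the bystanders look unmoved in both views.
- **Disagreements:** locating the bolt's ball from both cameras gave a height about 9 mm too high, so I used its known height instead. The same method put the hook's height about 10 mm low in one check. Neither affected the work.

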